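# Move three water samples one step on

## Task

Move the three closed water samples one step on: the conical flask, now weighed, goes from the balance to the middle of the stirrer's round plate; the low jar, now stirred, goes from the stirrer into the small tray; and the square bottle waiting in the tray goes to the middle of the balance pan. Every place is taken, and the empty white tile is free for parking one sample meanwhile. Keep the samples upright and set each down gently, not dropped, and leave the wash bottle, the glass vial and the handheld meter where they are.

Things in the scene. Friction and masses are not known exactly. Their poses are not given: they have to be found in the camera images.
- flask: White plastic conical flask with a round black screw cap: foot 64 mm across, tapering to a 27 mm neck at 72 mm height; the cap is 33 mm across, from 84 to 108 mm height (108 mm is the full height). About 0.16 kg. Stands on the balance pan at the start. Origin: centre of its underside; z up its axis. Take it by the cap from above.
- bottle: White plastic bottle with a square body 54 x 54 mm, 64 mm high, and a round black screw cap 37 mm across from 76 to 102 mm height (102 mm is the full height); between them a shoulder and neck that narrow from 48 to 30 mm. About 0.2 kg. Stands in the small tray at the start. Origin: centre of its underside; z up its axis. x and y square to its sides. Take it by the cap from above.
- jar: Low round white jar with a wide black screw lid: body 53 mm across, lid 56 mm across from 34 to 50 mm height (50 mm is the full height). About 0.14 kg. Stands on the stirrer plate at the start. Origin: centre of its underside; z up its axis. Take it across the lid from above; the fingertips can stay 14 mm or more above its underside, which clears the rim of the tray.
- balance_pan (a point): Centre of the top face of the balance's square steel pan, 118 x 118 mm, level, 52 mm above the bench. The balance is a fixed grey housing 140 mm wide (y) with a sloping front panel and display; it reaches 124 mm to -x and 73 mm to +x of this point and nowhere stands above the pan. x, y along its sides, z up; the front with the display faces its -x.
- stirrer_plate (a point): Centre of the top face of the magnetic stirrer's round aluminium plate, 122 mm across, level, 62 mm above the bench. The stirrer is a fixed white housing 140 mm wide (y) with a sloping front panel and black knob; it reaches 124 mm to -x and 76 mm to +x of this point and nowhere stands above the plate. z up; the front with the knob faces its -x.
- tray_floor (a point): Centre of the inner floor of a small square grey plastic tray fixed to the bench, 94 x 94 mm outside, 84 x 84 mm inside; the floor is 5 mm above the bench and the rim stands 12 mm above the floor. x, y along its sides, z up.
- tile_top (a point): Centre of the top face of a flat square white ceramic tile, 120 x 120 x 6 mm, fixed to the bench and empty at the start: the free spot. x, y along its sides, z up.
- washbottle: Bystander: white wash bottle, 60 mm across, blue cap and a bent blue spout that reaches 58 mm to its own +x; 183 mm high. Loose, 0.28 kg. Origin: centre of its underside, z up.
- vial: Bystander: small upright glass vial with a white cap, 25 mm across, 58 mm high, loose, 0.03 kg, between the two middle places. Origin: centre of its underside, z up.
- meter: Bystander: black handheld meter lying on the bench, 150 mm (x) by 66 mm (y) by 26 mm high, with a screen and grey keys, loose, 0.32 kg. Origin: centre of its underside, z up.
Mind the look-alikes: they are no part of the job. Leave any orange look-alike of the jar alone.

How it is judged (in metres and radians):
At the end, for the whole second after the job is handed in: Flask on the stirrer plate, bottle on the balance pan, each within 15 mm of its middle; jar flat on the tray floor (within 21 mm of its middle); all upright within 6 degrees, undersides within 4 mm of the surface height, released and at rest (horizontal distance between flask and stirrer_plate below 0.015 m and z of flask in the frame of stirrer_plate between -0.004 and 0.004 m and angle between each of flask, bottle, jar's own z axis and vertical below 0.1 rad and linear speed of each of flask, bottle, jar below 0.02 m/s and contact force between each of flask, bottle, jar and the fingers below 0.05 N and horizontal distance between bottle and balance_pan below 0.015 m and z of bottle in the frame of balance_pan between -0.004 and 0.004 m and horizontal distance between jar and tray_floor below 0.021 m and z of jar in the frame of tray_floor between -0.004 and 0.004 m); the robot touches nothing.
It fails at once if a sample is tipped by more than 40 degrees (angle between any of flask, bottle, jar's own z axis and vertical above 0.7 rad).
It fails at once if a sample is dropped or knocked flying: faster than 0.7 m/s while no finger touches it (a free fall of about 25 mm) ((contact force between flask and the fingers below 0.05 N and linear speed of flask above 0.7 m/s) or (contact force between bottle and the fingers below 0.05 N and linear speed of bottle above 0.7 m/s) or (contact force between jar and the fingers below 0.05 N and linear speed of jar above 0.7 m/s)).
It fails at once if the wash bottle is pushed more than 25 mm or tipped by more than 30 degrees (distance of washbottle from where it was at the start of the episode above 0.025 m or angle between washbottle's own z axis and vertical above 0.5 rad).
It fails at once if the glass vial is pushed more than 25 mm or tipped by more than 30 degrees (distance of vial from where it was at the start of the episode above 0.025 m or angle between vial's own z axis and vertical above 0.5 rad).
It fails at once if the handheld meter is pushed more than 25 mm or tipped by more than 30 degrees (distance of meter from where it was at the start of the episode above 0.025 m or angle between meter's own z axis and vertical above 0.5 rad).
It also fails if it takes over 115 s, if anything falls off the work surface, if the arm or the gripper's body presses on something with over 40 N, if the wrist force passes 120 N, or if a joint passes its speed limit or range.

## Robot

A 6-joint arm with a two-finger parallel gripper is mounted at the origin on the work surface. World frame = base frame: x ahead of the robot, y to its left, z up, the work surface at z = 0. Lengths are in mm, angles in rad, forces in N, time in s.
With the tool pointing down it reaches from about 275 to 1000 mm from the base axis. Payload 8.4 kg.
Tool frame: the origin (TCP) lies at the very end of the fingers, on their centre line; the grasp point (between the pads) lies 19 mm behind it; z points along the fingers, x is the direction in which the jaws open and shut, and the axes are right-handed (so a half turn about z gives the same grasp; the last joint's range is limited). The gripper opens to 85 mm and grips with 20 to 120 N. Pads are 22 mm wide; open, the fingers measure 114 mm over their backs; the gripper's body (76 mm by 85 mm) begins 54 mm behind the grasp point. The pads swing forward as they close: fully open they stand 13 mm farther back than shut.
Start: joints at [1.249, 0.353, 1.633, -0, 1.155, -0.002], TCP at [196.484, 593.314, 209.881] pointing down, gripper open.
Joint ranges: [-2.63, 2.63], [-0.92, 2.1], [0.06, 2.66], [-1.3, 4.44], [0, 2.69], [-3.02, 3.02]. Speed limits (rad/s): [2.22, 2.22, 2.79, 3.14, 3.14, 3.14].

## Interface

Orientations are given as [roll, pitch, yaw] about the fixed x, y, z axes, in that order (R = Rz(yaw) Ry(pitch) Rx(roll)).
In Python, from rig import r gives the robot as it stands.
- The arm moves only by the tool arm_command, never from a script. Its argument "targets" is a list of rows, each a list of 6 numbers: the shift along the tool's x, y, z in m, then the turn, a rotation vector about the tool's x, y, z in rad. A call has 1 to 20 rows; each row shifts and turns the commanded pose from where the row before left it, along the tool's axes as they then stand; what a row does not reach is not made up. A row lasts 1/12 s, in which the tool goes at most 41.7 mm and 7.16 degrees, less where a joint would pass 70% of its speed; a pose out of reach is approached as far as the arm can. A call is refused whole if a number of a shift passes 0.0417 or a number of a turn 0.125, either way. A call with a gripper value outside its range is refused whole. "fingers" is the finger opening in m, from 0 to 0.0854, set as the call begins (left out, the last holds). The fingers move at their own pace and stop on an object; "squeeze" is the grip in N (left out, the last holds). Time passes only in rows, so rows that do not move let the fingers close. It gives the time, the measured TCP pose, the force and the opening at its end, in the units of the state.
- r.sense(): the state, without advancing time (a new reading comes with each control period).
- r.grab_frame(name): name is "side" or "top" or "wrist"; returns a dict with "image" (420x560x3 uint8, blue, green, red), "fx", "fy", "cx", "cy" (pixels), "k1" (the pictures are not rectified: a ray, as slopes to the right and down, at radius r is drawn at 1 + k1 r^2 times it, then the intrinsics apply), "xyz" and "orientation" of the camera in the world. Camera axes: x right, y down, z forward; pixel columns grow to the right and rows downward; lengths in mm; the calibration is good to about 2 mm. A picture is of the moment at which its call begins. There is no depth.
- r.sign_off(): hands the job in, once; it reports no verdict.
The state is a dict: "clock": time; "qpos": joint angles; "qvel": joint speeds; "joint_efforts": joint torques, N m; "eef_pos": TCP position; "tcp_rot": TCP orientation; "contact_force": force on the tool from outside, world axes, zero at the start; "wrist_torque": the same for the moment, N m; "opening": opening from 0.0 (shut) to 1.0 (fully open).
Only numpy, scipy, OpenCV 4.12 (cv2) and the standard library are available. Lean on these libraries where they do the work, as an engineer would, in place of code of your own. Each camera call takes 0.05 s, during which the arm holds its last target.

## Working session

There is one attempt and no reset: what is moved stays moved. The work goes in short steps, Python scripts to look and compute and a tool call to move; the robot and the scene stay as the last step left them, time stands still between calls to the robot, and variables do not carry over. Pictures are saved under pics/ and viewed, and the job is handed in when it is done.

Besides the shell and the picture viewer there is one more tool, called after ">>>" by a JSON object that holds its "name" and its "arguments", one argument or row to a line. arm_command: Moves the arm, as the interface text tells. Its arguments: {"type":"object","properties":{"targets":{"type":"array"},"fingers":{"type":"number"},"squeeze":{"type":"number"}},"required":["targets"]}

```bash
ls; mkdir -p pics; python3 - <<'E'
from rig import r
import cv2
print(r.sense())
for n in ("side","top","wrist"):
    f=r.grab_frame(n); cv2.imwrite(f"pics/{n}0.png",f["image"])
    print(n,{k:v for k,v in f.items() if k!="image"})
E
```

```text
pics
{'clock': 0.0, 'qpos': array([ 1.24862412e+00,  3.53694260e-01,  1.63413965e+00,  1.29274977e-05,
        1.15522783e+00, -2.37257937e-03]), 'qvel': array([ 1.01417478e-03, -2.21475977e-04, -1.39076129e-03, -6.52858119e-04,
        5.36746187e-05,  1.14577218e-03]), 'joint_efforts': array([-2.94482954e-03, -6.05255628e+01, -3.42058146e+01, -2.91840161e-04,
        9.85336985e-03, -2.07522464e-05]), 'eef_pos': array([196.299146  , 592.821816  , 209.13056081]), 'tcp_rot': array([-3.14157735e+00,  1.46905639e-03,  1.25099149e+00]), 'contact_force': array([0.58863711, 0.0823091 , 0.11684499]), 'wrist_torque': array([ 0.04264869,  0.00145654, -0.01453343]), 'opening': 0.9988149155333663}
side {'fx': 384.41926158787436, 'fy': 384.41926158787436, 'cx': 278.9466856192738, 'cy': 207.5600994543948, 'k1': -0.10322639032900513, 'xyz': array([ 414.58619738, -686.20256503,  800.59568671]), 'orientation': array([-2.44329276,  0.01019908, -0.13837368])}
top {'fx': 386.44529114420766, 'fy': 386.44529114420766, 'cx': 277.2671414143036, 'cy': 203.75582920715593, 'k1': -0.06024810101950519, 'xyz': array([ 296.00451768,  -94.2901159 , 1116.64954333]), 'orientation': array([-2.9375557 ,  0.00378857, -1.53191757])}
wrist {'fx': 369.42872385248495, 'fy': 369.42872385248495, 'cx': 281.7497786836519, 'cy': 210.37071843788945, 'k1': -0.08435717114800319, 'xyz': array([117.65127263, 619.85917521, 373.87022929]), 'orientation': array([2.81590413e+00, 1.90665356e-05, 1.25121409e+00])}
```

View pics/top0.png

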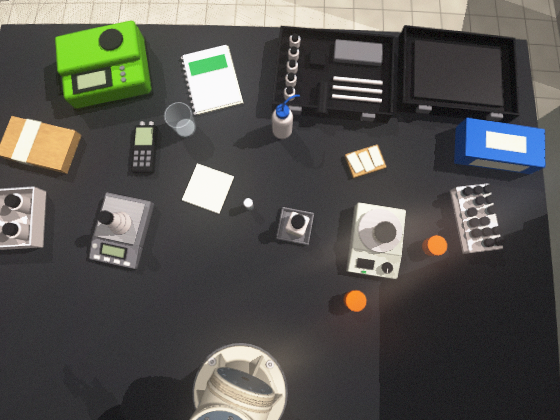

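View pics/side0.png

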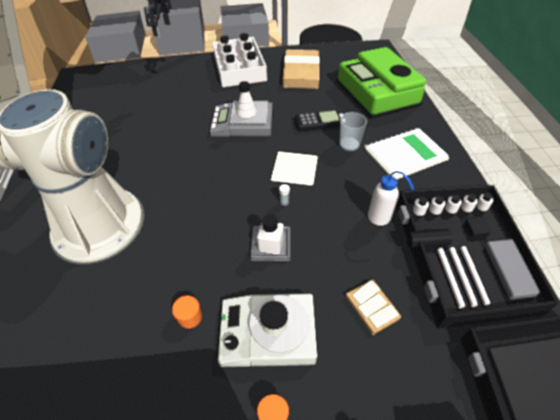

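View pics/wrist0.png

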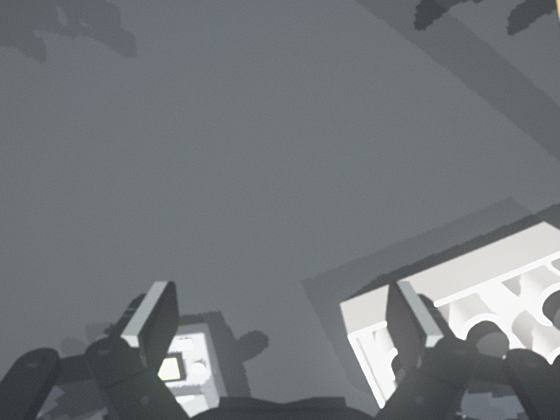

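The top view shows the balance and flask at about (122,228), the tile at (208,188), the vial at (248,203), the tray and bottle at (296,225), and the stirrer and jar at (380,238). The orange look-alikes are at (437,245) and (356,300). Next I'll measure these.

```bash
cat > h.py <<'E'
import numpy as np, cv2
from scipy.spatial.transform import Rotation as Ro
def cam(f):
    K=np.array([[f["fx"],0,f["cx"]],[0,f["fy"],f["cy"]],[0,0,1.]]); D=np.array([f["k1"],0,0,0,0.])
    return K,D,Ro.from_euler("xyz",f["orientation"]).as_matrix(),np.array(f["xyz"])
def rays(f,px):
    K,D,R,c=cam(f)
    u=cv2.undistortPoints(np.array(px,float).reshape(-1,1,2),K,D).reshape(-1,2)
    return c,(R@np.c_[u,np.ones(len(u))].T).T
def onplane(f,px,z):
    c,d=rays(f,px); return c+d*((z-c[2])/d[:,2])[:,None]
def proj(f,P):
    K,D,R,c=cam(f); q=(R.T@(np.array(P,float).reshape(-1,3)-c).T).T
    return cv2.projectPoints(q,np.zeros(3),np.zeros(3),K,D)[0].reshape(-1,2)
def tri(f1,p1,f2,p2):
    A=np.zeros((3,3));b=np.zeros(3)
    for f,p in((f1,p1),(f2,p2)):
        c,d=rays(f,[p]);d=d[0]/np.linalg.norm(d[0]);M=np.eye(3)-np.outer(d,d);A+=M;b+=M@c
    return np.linalg.solve(A,b)
def crop(im,x,y,w,h,s,name):
    cv2.imwrite(name,cv2.resize(im[y:y+h,x:x+w],None,fx=s,fy=s,interpolation=cv2.INTER_CUBIC))
E
python3 - <<'E'
from h import *
t=cv2.imread("pics/top0.png");s=cv2.imread("pics/side0.png")
def tile(im,boxes,name):
    c=[cv2.resize(im[y:y+75,x:x+100],None,fx=4,fy=4,interpolation=cv2.INTER_CUBIC) for x,y in boxes]
    cv2.imwrite(name,np.vstack([np.hstack(c[:2]),np.hstack(c[2:])]))
tile(t,[(75,190),(170,150),(245,190),(330,205)],"pics/tcrop.png")
tile(s,[(190,70),(250,135),(220,210),(215,290)],"pics/scrop.png")
E
```

```text
(no output)
```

View pics/tcrop.png

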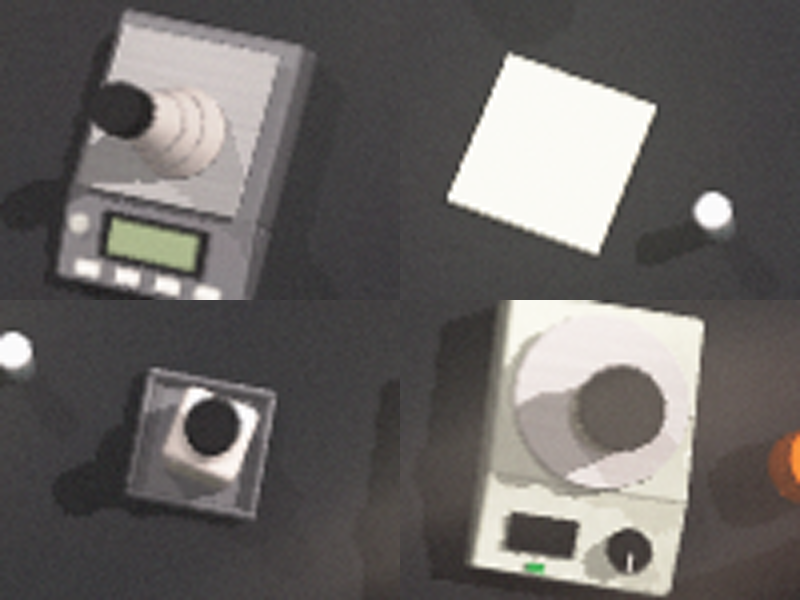

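View pics/scrop.png

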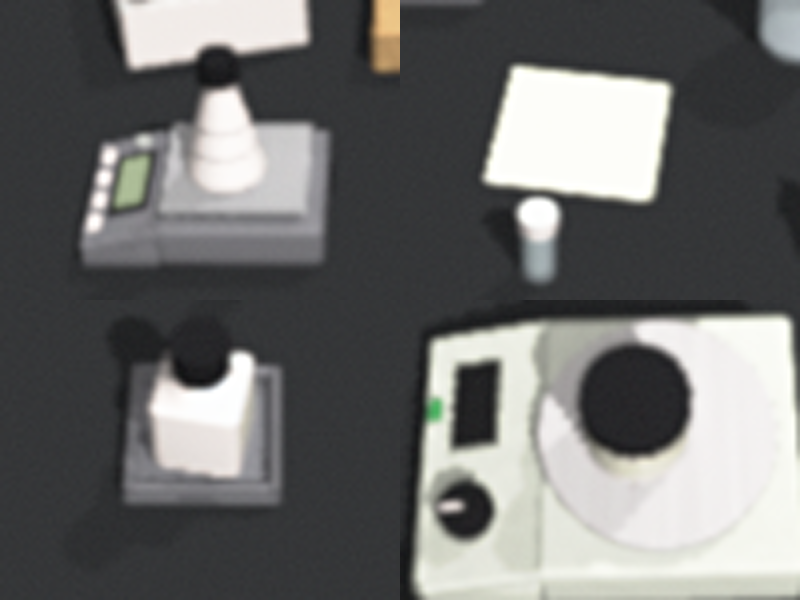

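```bash
python3 - <<'E'
from h import *
from rig import r
import pickle
T=r.grab_frame("top");S=r.grab_frame("side");pickle.dump((T,S),open("f0.pkl","wb"))
o=lambda x,y,l:[(x+a/4-.375,y+b/4-.375) for a,b in l]
def rep(n,P):
    print(n,P.mean(0).round(1),"edges",[np.linalg.norm(P[i]-P[(i+1)%4]).round(0) for i in range(4)],"yaw",[np.degrees(np.arctan2(*(P[(i+1)%4]-P[i])[1::-1])).round(1) for i in range(4)])
rep("pan T",onplane(T,o(75,190,[(125,38),(281,52),(240,218),(88,185)]),52))
rep("pan S",onplane(S,o(190,70,[(178,122),(311,124),(306,214),(160,214)]),52))
rep("tile T",onplane(T,o(170,150,[(110,52),(257,105),(200,254),(47,200)]),6))
rep("tile S",onplane(S,o(250,135,[(110,65),(272,82),(254,202),(83,184)]),6))
rep("tray T",onplane(T,o(245,190,[(150,68),(275,94),(255,220),(127,194)]),17))
rep("tray S",onplane(S,o(220,210,[(130,65),(282,66),(281,190),(124,190)]),17))
pt=lambda n,f,x,y,a,z:print(n,onplane(f,o(x,y,[a]),z)[0].round(1))
pt("plate T",T,330,205,(200,103),62)
pt("plate S",S,215,290,(257,134),62)
pt("jar T",T,330,205,(222,108),112)
pt("jar S",S,215,290,(235,100),112)
pt("bottle T",T,245,190,(212,126),107)
pt("bottle S",S,220,210,(199,40),107)
pt("flask T",T,75,190,(119,109),160)
pt("flask S",S,190,70,(217,60),160)
pt("vial T",T,170,150,(313,211),58)
pt("vial S",S,250,135,(138,211),58)
def ell(f,box,mask,z):
    x,y,w,h=box; im=cv2.resize(f["image"][y:y+h,x:x+w],None,fx=4,fy=4,interpolation=cv2.INTER_CUBIC)
    m=mask(im).astype(np.uint8); c=max(cv2.findContours(m,cv2.RETR_EXTERNAL,cv2.CHAIN_APPROX_NONE)[0],key=cv2.contourArea)
    M=cv2.moments(c); p=(M['m10']/M['m00'],M['m01']/M['m00']);e=cv2.fitEllipse(cv2.convexHull(c))
    print(p,e,onplane(f,o(x,y,[e[0]]),z)[0].round(1))
dk=lambda t:(lambda im:im.max(2)<t)
for nm,f,b,z,t in(("jarT",T,(365,218,45,45),112,110),("botT",T,(285,205,25,30),107,70),("flaT",T,(92,205,30,25),160,70),
  ("jarS",S,(255,292,40,60),112,70),("botS",S,(258,214,26,40),107,45)):
    print(nm,end=" ");ell(f,b,dk(t),z)
E
```

```text
pan T [451.6 358.8  52. ] edges [np.float64(115.0), np.float64(120.0), np.float64(113.0), np.float64(107.0)] yaw [np.float64(-92.9), np.float64(172.1), np.float64(80.7), np.float64(-7.1)]
pan S [454.7 356.1  52. ] edges [np.float64(112.0), np.float64(122.0), np.float64(115.0), np.float64(126.0)] yaw [np.float64(-10.7), np.float64(-98.6), np.float64(171.0), np.float64(80.1)]
tile T [566.6 126.4   6. ] edges [np.float64(120.0), np.float64(120.0), np.float64(122.0), np.float64(122.0)] yaw [np.float64(-108.2), np.float64(163.1), np.float64(72.8), np.float64(-17.9)]
tile S [565.7 122.7   6. ] edges [np.float64(125.0), np.float64(127.0), np.float64(123.0), np.float64(129.0)] yaw [np.float64(-17.4), np.float64(-107.5), np.float64(163.3), np.float64(73.6)]
tray T [ 461.4 -134.8   17. ] edges [np.float64(92.0), np.float64(92.0), np.float64(93.0), np.float64(93.0)] yaw [np.float64(-99.8), np.float64(172.3), np.float64(80.7), np.float64(-8.1)]
tray S [ 462.1 -138.3   17. ] edges [np.float64(97.0), np.float64(94.0), np.float64(95.0), np.float64(95.0)] yaw [np.float64(-8.8), np.float64(-99.3), np
[... 463 characters left out ...]
161132812) [ 438.8 -367.   112. ]
botT (51.21660763478945, 66.86934277843368) ((51.25327682495117, 66.68116760253906), (50.88734817504883, 55.84574890136719), 17.680295944213867) [ 459.3 -137.5  107. ]
flaT (33.83567929345201, 45.27026840543711) ((19.697071075439453, 49.53681564331055), (99.77264404296875, 126.45935821533203), 81.59654235839844) [441.6 376.  160. ]
jarS (73.40063822027716, 92.3620897155361) ((73.42161560058594, 92.5466079711914), (108.76828002929688, 109.82410430908203), 53.894752502441406) [ 439.3 -375.6  112. ]
botS (43.0662671149442, 33.62588315548409) ((38.0754508972168, 32.06800079345703), (69.7375259399414, 87.55010223388672), 104.71190643310547) [ 455.4 -146.3  107. ]
```

>>> {"name": "arm_command", "arguments": {
  "targets": [
    [0,0,-0.004,0,0,0.125],
    [0,0,-0.004,0,0,0.125],
    [0,0,-0.004,0,0,0.125],
    [0,0,-0.004,0,0,0.125],
    [0,0,-0.004,0,0,0.125],
    [0,0,-0.004,0,0,0.125],
    [0,0,-0.004,0,0,0.125],
    [0,0,-0.004,0,0,0.125],
    [0,0,-0.004,0,0,0.125],
    [0,0,-0.004,0,0,0.125],
    [0,0,0,0,0,0]
  ],
  "fingers": 0.0854,
  "squeeze": 35
}}

```text
clock: 1.17
eef_pos: [196.6, 593.6, 250.6]
tcp_rot: [-3.141, -0.0, -0.005]
contact_force: [-0.2, 0.6, 0.3]
opening: 0.998
```

>>> {"name": "arm_command", "arguments": {
  "targets": [
    [0.0124,0.012,0,0,0,0],
    [0.0247,0.024,0,0,0,0],
    [0.0247,0.024,0,0,0,0],
    [0.0247,0.024,0,0,0,0],
    [0.0247,0.024,0,0,0,0],
    [0.0247,0.024,0,0,0,0],
    [0.0247,0.024,0,0,0,0],
    [0.0247,0.024,0,0,0,0],
    [0.0247,0.024,0,0,0,0],
    [0.0247,0.024,0,0,0,0],
    [0.0124,0.012,0,0,0,0],
    [0,0,0,0,0,0],
    [0,0,0,0,0,0]
  ]
}}

```text
clock: 2.25
eef_pos: [444.1, 353.0, 249.6]
tcp_rot: [3.142, 0.001, 0.002]
contact_force: [-0.3, -0.5, 0.8]
opening: 0.997
```

```bash
python3 - <<'E'
from rig import r
import cv2,pickle
f=r.grab_frame("wrist"); cv2.imwrite("pics/w1.png",f["image"]); pickle.dump(f,open("w1.pkl","wb"))
s=r.sense();print(s["clock"],s["eef_pos"],s["tcp_rot"],s["contact_force"],f["xyz"],f["orientation"])
E
```

```text
2.3 [443.55482672 353.60044851 249.60749975] [-3.14152428e+00  6.26406487e-04  2.54146864e-03] [-0.2202032  -0.25571914 -0.48138235] [443.40084128 436.14642258 414.23180836] [ 2.81732247e+00 -2.31855604e-04  2.27832483e-03]
```

View pics/w1.png

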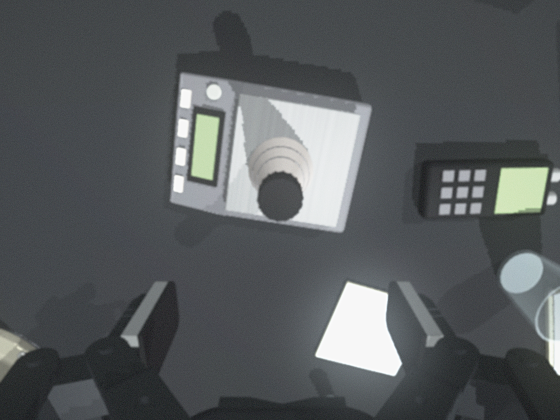

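The wrist view shows the flask cap at (280,196) and the pan corners near (240,92), (362,113), (341,232) and (224,209). I'll refine these now.

```bash
python3 - <<'E'
from h import *
import pickle
f=pickle.load(open("w1.pkl","rb"))
crop(f["image"],210,80,170,160,4,"pics/w1c.png")
m=(f["image"].max(2)<55).astype(np.uint8); m[:165]=0;m[225:]=0;m[:,:250]=0;m[:,310:]=0
c=max(cv2.findContours(m,0,1)[0],key=cv2.contourArea);e=cv2.fitEllipse(c);print(e,onplane(f,[e[0]],160),onplane(f,[e[0]],150))
P=onplane(f,[(240,92),(362,113),(341,232),(224,209)],52);print(P,P.mean(0))
E
```

```text
Traceback (most recent call last):
ValueError: max() iterable argument is empty
```

View pics/w1c.png

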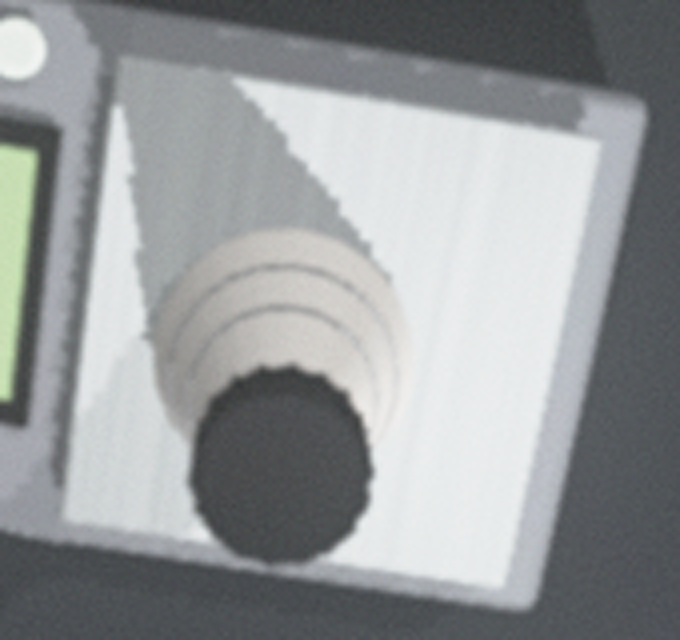

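```bash
python3 - <<'E'
from h import *
import pickle
f=pickle.load(open("w1.pkl","rb"))
o=lambda l:[(210+a/4-.375,80+b/4-.375) for a,b in l]
print(onplane(f,o([(282,475),(282-90,475),(282+90,475)]),160))
P=onplane(f,o([(118,58),(600,138),(505,588),(65,520)]),52);print(P,P.mean(0),[np.linalg.norm(P[i]-P[i-1]) for i in range(4)])
# foot ellipse: leftmost (155,~350), rightmost (410,~350), top(283,228)
print(onplane(f,o([(155,355),(410,355),(283,228)]),54))
E
```

```text
[[442.46679978 359.777394   160.        ]
 [426.30058971 359.74491271 160.        ]
 [458.63130194 359.81550651 160.        ]]
[[403.27342588 430.03252491  52.        ]
 [518.27739303 411.99842405  52.        ]
 [500.74903399 296.47178322  52.        ]
 [385.89126684 315.07549929  52.        ]] [452.04777993 363.39455787  52.        ] [np.float64(116.26373980408835), np.float64(116.40936926369325), np.float64(116.84882589095808), np.float64(116.35465150318441)]
[[410.53426116 358.9615964   54.        ]
 [473.80643211 359.09756162  54.        ]
 [442.25926997 390.29791191  54.        ]]
```

>>> {"name": "arm_command", "arguments": {
  "targets": [
    [-0.001,-0.0032,0.01,0,0,0],
    [-0.0005,-0.0032,0.02,0,0,0],
    [0,0,0.02,0,0,0],
    [0,0,0.02,0,0,0],
    [0,0,0.02,0,0,0],
    [0,0,0.015,0,0,0],
    [0,0,0.01,0,0,0],
    [0,0,0.005,0,0,0],
    [0,0,0,0,0,0],
    [0,0,0,0,0,0]
  ]
}}

```text
clock: 3.13
eef_pos: [442.2, 360.5, 130.1]
tcp_rot: [-3.141, -0.0, 0.002]
contact_force: [0.3, 0.9, 0.1]
opening: 1.002
```

>>> {"name": "arm_command", "arguments": {
  "targets": [
    [0,0,0,0,0,0],
    [0,0,0,0,0,0],
    [0,0,0,0,0,0],
    [0,0,0,0,0,0],
    [0,0,0,0,0,0],
    [0,0,0,0,0,0],
    [0,0,0,0,0,0],
    [0,0,0,0,0,0],
    [0,0,0,0,0,0],
    [0,0,0,0,0,0],
    [0,0,0,0,0,0],
    [0,0,0,0,0,0]
  ],
  "fingers": 0,
  "squeeze": 35
}}

```text
clock: 4.13
eef_pos: [442.7, 360.1, 130.6]
tcp_rot: [-3.141, -0.001, 0.001]
contact_force: [-1.3, -1.2, 6.2]
opening: 0.361
```

```bash
python3 - <<'E'
from rig import r
import cv2,pickle
f=r.grab_frame("wrist"); cv2.imwrite("pics/w2.png",f["image"])
s=r.sense();print(s["clock"],s["eef_pos"],s["tcp_rot"],s["contact_force"],s["opening"])
E
```

```text
4.1833 [442.72459205 360.08985449 130.57355312] [-3.14109556e+00 -8.34480650e-04  9.44182935e-04] [-0.83989029 -0.99018229  6.37031974] 0.3614808412411398
```

View pics/w2.png

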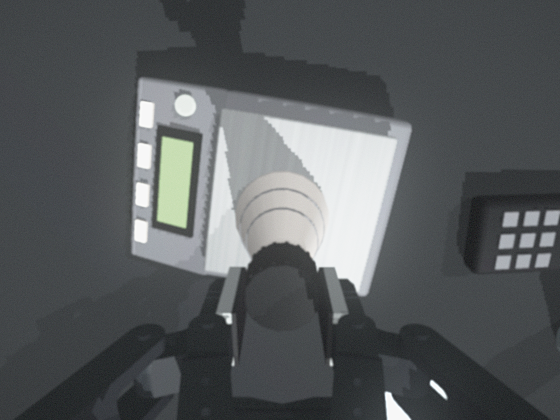

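>>> {"name": "arm_command", "arguments": {
  "targets": [
    [0,0,-0.004,0,0,0],
    [0,0,-0.01,0,0,0],
    [0,0,-0.015,0,0,0],
    [0,0,-0.02,0,0,0],
    [0,0,-0.02,0,0,0],
    [0.004,0.008,-0.011,0,0,0],
    [0.01,0.019,0,0,0,0],
    [0.01,0.019,0,0,0,0],
    [0.01,0.019,0,0,0,0],
    [0.01,0.019,0,0,0,0],
    [0.01,0.019,0,0,0,0],
    [0.01,0.019,0,0,0,0],
    [0.01,0.019,0,0,0,0],
    [0.01,0.019,0,0,0,0],
    [0.01,0.019,0,0,0,0],
    [0.01,0.019,0,0,0,0],
    [0.01,0.019,0,0,0,0],
    [0.01,0.018,0,0,0,0],
    [0,0,0,0,0,0],
    [0,0,0,0,0,0]
  ]
}}

```text
clock: 5.85
eef_pos: [566.7, 123.8, 209.9]
tcp_rot: [-3.142, 0.0, -0.001]
contact_force: [0.4, 0.2, -2.1]
opening: 0.364
```

```bash
python3 - <<'E'
from rig import r
import cv2,pickle
f=r.grab_frame("wrist"); cv2.imwrite("pics/w3.png",f["image"]);pickle.dump(f,open("w3.pkl","wb"))
s=r.sense();print(s["clock"],s["eef_pos"],s["tcp_rot"],s["contact_force"],s["opening"])
E
```

```text
5.9 [566.28087041 124.57642231 209.80434735] [-3.14141390e+00  6.25804986e-04 -2.21414768e-04] [ 0.04732776  0.11324408 -1.9772791 ] 0.3643865857194482
```

View pics/w3.png

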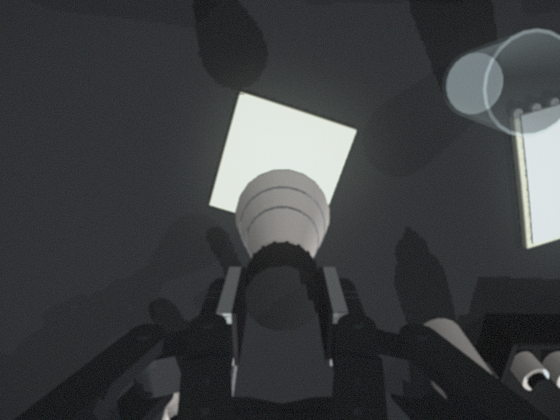

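```bash
python3 - <<'E'
from h import *
import pickle
f=pickle.load(open("w3.pkl","rb"))
P=onplane(f,[(239.5,92),(357,130),(209,206)],6);print(P,(P[1]+P[2])/2,np.linalg.norm(P[1]-P[0]),np.linalg.norm(P[2]-P[0]))
E
```

```text
[[525.76564102 202.85052076   6.        ]
 [640.54593136 166.77735928   6.        ]
 [489.66750076  88.03684755   6.        ]] [565.10671606 127.40710341   6.        ] 120.31536905062563 120.35470612837362
```

>>> {"name": "arm_command", "arguments": {
  "targets": [
    [0,0,0.01,0,0,0],
    [0,0,0.02,0,0,0],
    [0,0,0.02,0,0,0],
    [0,0,0.02,0,0,0],
    [0,0,0.02,0,0,0],
    [0,0,0.015,0,0,0],
    [0,0,0.01,0,0,0],
    [0,0,0.005,0,0,0],
    [0,0,0.002,0,0,0],
    [0,0,0.001,0,0,0],
    [0,0,0.001,0,0,0],
    [0,0,0,0,0,0]
  ]
}}

```text
clock: 6.9
eef_pos: [567.0, 125.2, 86.5]
tcp_rot: [-3.141, -0.001, 0.001]
contact_force: [-0.1, 0.4, -2.9]
opening: 0.364
```

>>> {"name": "arm_command", "arguments": {
  "targets": [
    [0,0,0.0005,0,0,0],
    [0,0,0.0005,0,0,0],
    [0,0,0.0005,0,0,0],
    [0,0,0,0,0,0]
  ]
}}

```text
clock: 7.23
eef_pos: [566.9, 125.1, 84.7]
tcp_rot: [-3.141, -0.001, 0.001]
contact_force: [0.3, -0.6, -0.2]
opening: 0.361
```

>>> {"name": "arm_command", "arguments": {
  "targets": [
    [0,0,0,0,0,0],
    [0,0,0,0,0,0],
    [0,0,0,0,0,0],
    [0,0,0,0,0,0],
    [0,0,0,0,0,0],
    [0,0,0,0,0,0],
    [0,0,0,0,0,0],
    [0,0,0,0,0,0]
  ],
  "fingers": 0.0854
}}

```text
clock: 7.9
eef_pos: [566.5, 125.1, 84.3]
tcp_rot: [3.142, 0.0, 0.001]
contact_force: [-1.3, 0.4, -0.1]
opening: 0.998
```

>>> {"name": "arm_command", "arguments": {
  "targets": [
    [0,0,-0.006,0,0,0],
    [0,0,-0.012,0,0,0],
    [0,0,-0.02,0,0,0],
    [0,0,-0.02,0,0,0],
    [0,0,-0.02,0,0,0],
    [0,0,-0.02,0,0,0],
    [0,0,-0.02,0,0,0],
    [0,0,-0.01,0,0,0],
    [0,0,0,0,0,0]
  ]
}}

```text
clock: 8.65
eef_pos: [568.2, 125.4, 215.7]
tcp_rot: [-3.141, -0.005, 0.001]
contact_force: [-1.0, 1.4, -0.1]
opening: 0.997
```

```bash
python3 - <<'E'
from rig import r
import cv2,pickle
f=r.grab_frame("side"); cv2.imwrite("pics/s4.png",f["image"])
s=r.sense();print(s["clock"],s["eef_pos"],s["tcp_rot"],s["contact_force"],s["opening"])
E
```

```text
8.7 [567.29022444 125.24322665 213.83878905] [-3.14098250e+00 -2.76565046e-03  9.67609483e-04] [-0.45962175 -0.23917458 -0.22851145] 1.003785068790164
```

View pics/s4.png

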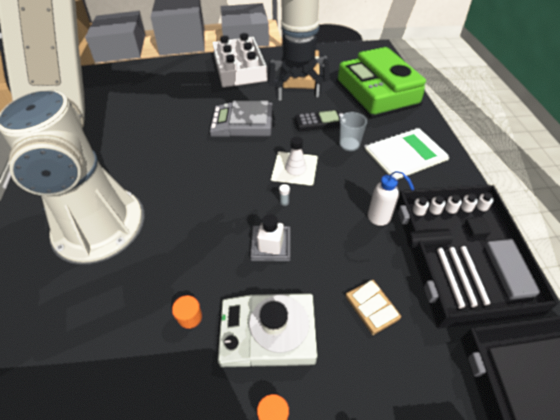

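The side view shows the flask upright on the tile at (295,160). Next is the bottle.

>>> {"name": "arm_command", "arguments": {
  "targets": [
    [-0.004,0.01,0,0,0,0],
    [-0.008,0.02,0,0,0,0],
    [-0.008,0.02,0,0,0,0],
    [-0.008,0.02,0,0,0,0],
    [-0.008,0.02,0,0,0,0],
    [-0.008,0.02,0,0,0,0],
    [-0.008,0.02,0,0,0,0],
    [-0.008,0.02,0,0,0,0],
    [-0.008,0.02,0,0,0,0],
    [-0.008,0.02,0,0,0,0],
    [-0.008,0.02,0,0,0,0],
    [-0.008,0.02,0,0,0,0],
    [-0.008,0.02,0,0,0,0],
    [-0.008,0.015,0,0,0,0],
    [0,0,0,0,0,0],
    [0,0,0,0,0,0]
  ]
}}

```text
clock: 10.03
eef_pos: [457.5, -140.5, 211.3]
tcp_rot: [-3.141, 0.002, -0.001]
contact_force: [-0.0, 0.0, -0.0]
opening: 0.997
```

```bash
cat > look.py <<'E'
import sys,pickle,cv2
from rig import r
f=r.grab_frame("wrist"); n=sys.argv[1]; cv2.imwrite(f"pics/{n}.png",f["image"]);pickle.dump(f,open(n+".pkl","wb"))
s=r.sense();print(s["clock"],s["eef_pos"].round(1),s["tcp_rot"].round(4),s["contact_force"].round(1),round(s["opening"],3))
E
python3 look.py w5
```

```text
10.0833 [ 458.1 -139.9  211.5] [-3.1408e+00  1.5000e-03 -2.0000e-04] [ 0.1 -0.5  0.1] 1.0
```

View pics/w5.png

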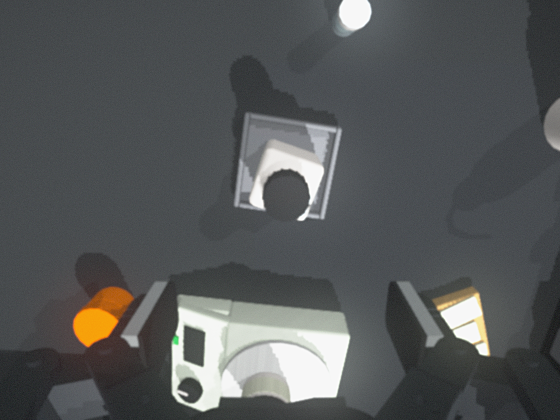

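The bottle cap is at (286,196). The tray rim corners are near (246,113), (341,128), (324,220) and (235,206).

```bash
python3 - <<'E'
from h import *
import pickle
f=pickle.load(open("w5.pkl","rb"))
crop(f["image"],220,100,140,130,5,"pics/w5c.png")
E
```

```text
(no output)
```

View pics/w5c.png

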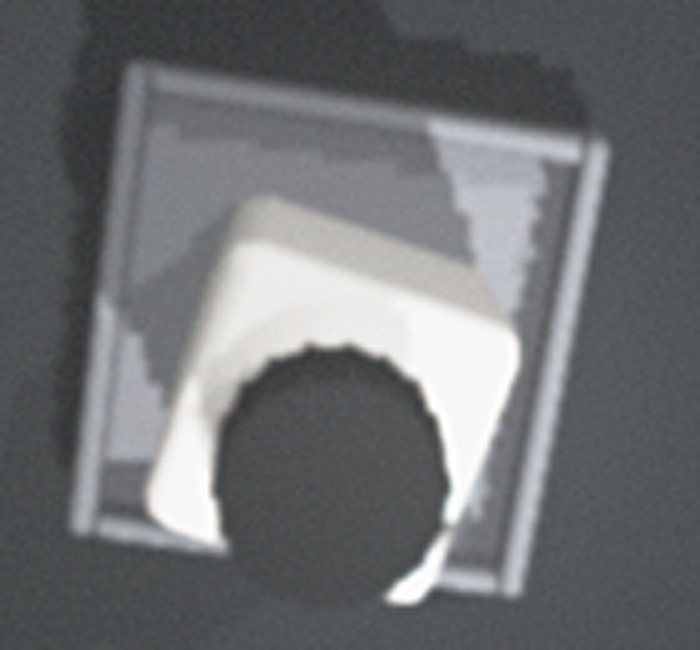

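```bash
python3 - <<'E'
from h import *
import pickle
f=pickle.load(open("w5.pkl","rb"))
o=lambda l:[(220+a/5-.4,100+b/5-.4) for a,b in l]
print(onplane(f,o([(330,490),(215,490),(447,490),(330,608)]),107))
P=onplane(f,o([(130,63),(608,140),(518,598),(72,532)]),17);print(P,P.mean(0),[np.linalg.norm(P[i]-P[i-1]) for i in range(4)])
E
```

```text
[[ 459.77302726 -137.36094338  107.        ]
 [ 442.30783861 -137.34937455  107.        ]
 [ 477.54501647 -137.36592006  107.        ]
 [ 459.81867918 -156.44493221  107.        ]]
[[ 422.55101762  -79.68248231   17.        ]
 [ 513.77778713  -94.08328212   17.        ]
 [ 499.55364956 -187.41266023   17.        ]
 [ 407.88163941 -173.02458385   17.        ]] [ 460.94102343 -133.55075213   17.        ] [np.float64(94.48776945242425), np.float64(92.3564102273282), np.float64(94.40709140220108), np.float64(92.79425729830989)]
```

>>> {"name": "arm_command", "arguments": {
  "targets": [
    [0.001,-0.001,0.01,0,0,0],
    [0.001,-0.0015,0.02,0,0,0],
    [0,0,0.02,0,0,0],
    [0,0,0.02,0,0,0],
    [0,0,0.02,0,0,0],
    [0,0,0.02,0,0,0],
    [0,0,0.011,0,0,0],
    [0,0,0.007,0,0,0],
    [0,0,0.003,0,0,0],
    [0,0,0,0,0,0]
  ]
}}

```text
clock: 10.92
eef_pos: [460.6, -136.9, 80.6]
tcp_rot: [-3.141, 0.001, 0.002]
contact_force: [-1.1, -0.4, 1.1]
opening: 1.003
```

>>> {"name": "arm_command", "arguments": {
  "targets": [
    [0,0,0,0,0,0],
    [0,0,0,0,0,0],
    [0,0,0,0,0,0],
    [0,0,0,0,0,0],
    [0,0,0,0,0,0],
    [0,0,0,0,0,0],
    [0,0,0,0,0,0],
    [0,0,0,0,0,0],
    [0,0,0,0,0,0],
    [0,0,0,0,0,0]
  ],
  "fingers": 0
}}

```text
clock: 11.75
eef_pos: [461.2, -137.7, 82.2]
tcp_rot: [3.141, -0.001, 0.001]
contact_force: [-1.4, -0.0, 6.7]
opening: 0.399
```

```bash
python3 look.py w6
```

```text
11.8 [ 461.2 -137.7   82.2] [ 3.1412e+00 -1.0000e-03  8.0000e-04] [-2.3  0.   5.8] 0.399
```

View pics/w6.png

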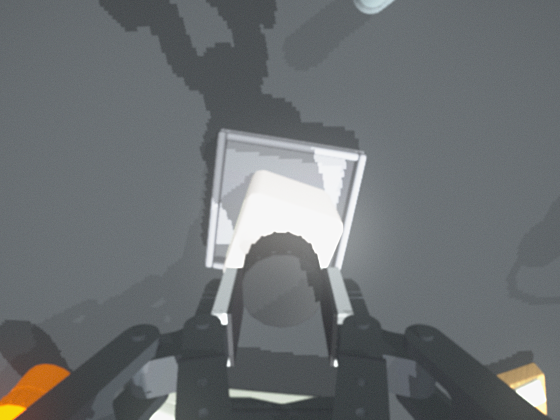

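>>> {"name": "arm_command", "arguments": {
  "targets": [
    [0,0,-0.004,0,0,0],
    [0,0,-0.01,0,0,0],
    [0,0,-0.018,0,0,0],
    [0,0,-0.02,0,0,0],
    [0,0,-0.02,0,0,0],
    [0,0,-0.018,0,0,0],
    [0,-0.01,-0.01,0,0,0],
    [-0.001,-0.02,0,0,0,0],
    [-0.001,-0.02,0,0,0,0],
    [-0.001,-0.02,0,0,0,0],
    [-0.001,-0.02,0,0,0,0],
    [-0.001,-0.02,0,0,0,0],
    [-0.001,-0.02,0,0,0,0],
    [-0.001,-0.02,0,0,0,0],
    [-0.001,-0.02,0,0,0,0],
    [-0.001,-0.02,0,0,0,0],
    [0,-0.02,0,0,0,0],
    [0,-0.02,0,0,0,0],
    [0,-0.02,0,0,0,0],
    [0,-0.02,0,0,0,0]
  ]
}}

```text
clock: 13.47
eef_pos: [450.7, 133.9, 181.5]
tcp_rot: [3.142, 0.001, 0.001]
contact_force: [0.7, -0.4, -2.6]
opening: 0.397
```

>>> {"name": "arm_command", "arguments": {
  "targets": [
    [0,-0.02,0,0,0,0],
    [0,-0.02,0,0,0,0],
    [0,-0.02,0,0,0,0],
    [0,-0.02,0,0,0,0],
    [0,-0.02,0,0,0,0],
    [0,-0.02,0,0,0,0],
    [0,-0.02,0,0,0,0],
    [0,-0.02,0,0,0,0],
    [0,-0.02,0,0,0,0],
    [0,-0.02,0,0,0,0],
    [0,-0.018,0,0,0,0],
    [0,-0.01,0,0,0,0],
    [0,0,0,0,0,0],
    [0,0,0,0,0,0]
  ]
}}

```text
clock: 14.63
eef_pos: [450.6, 360.3, 181.1]
tcp_rot: [3.141, 0.001, 0.002]
contact_force: [0.6, -0.1, -2.2]
opening: 0.396
```

```bash
python3 look.py w7
```

```text
14.6833 [450.7 359.7 181.1] [3.1405e+00 8.0000e-04 1.4000e-03] [ 0.1  1.  -2.4] 0.395
```

View pics/w7.png

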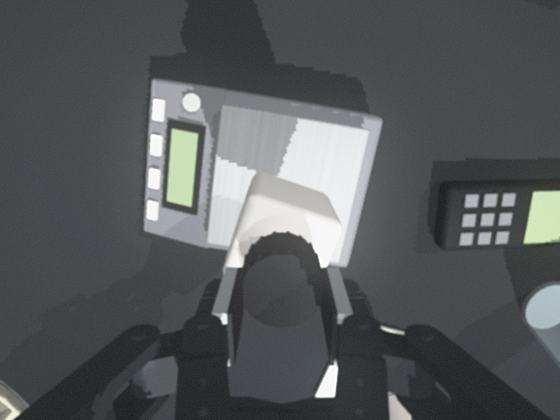

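>>> {"name": "arm_command", "arguments": {
  "targets": [
    [0.0015,-0.001,0.005,0,0,0],
    [0,0,0.012,0,0,0],
    [0,0,0.012,0,0,0],
    [0,0,0.01,0,0,0],
    [0,0,0.006,0,0,0],
    [0,0,0.003,0,0,0],
    [0,0,0.001,0,0,0],
    [0,0,0.001,0,0,0],
    [0,0,0,0,0,0]
  ]
}}

```text
clock: 15.43
eef_pos: [453.0, 361.6, 131.5]
tcp_rot: [-3.141, -0.0, 0.001]
contact_force: [0.3, -0.6, -2.9]
opening: 0.399
```

>>> {"name": "arm_command", "arguments": {
  "targets": [
    [0,0,0.0005,0,0,0],
    [0,0,0.0005,0,0,0],
    [0,0,0.0005,0,0,0],
    [0,0,0,0,0,0]
  ]
}}

```text
clock: 15.77
eef_pos: [452.8, 361.5, 130.0]
tcp_rot: [-3.141, -0.0, 0.001]
contact_force: [-0.9, 0.1, -3.9]
opening: 0.398
```

>>> {"name": "arm_command", "arguments": {
  "targets": [
    [0,0,0.0005,0,0,0],
    [0,0,0.0005,0,0,0],
    [0,0,0,0,0,0]
  ]
}}

```text
clock: 16.02
eef_pos: [452.9, 361.7, 129.4]
tcp_rot: [-3.141, -0.0, 0.001]
contact_force: [-1.9, -0.8, 3.2]
opening: 0.392
```

Contact at the expected height (129.4). Releasing the bottle and backing off.

>>> {"name": "arm_command", "arguments": {
  "targets": [
    [0,0,0,0,0,0],
    [0,0,0,0,0,0],
    [0,0,0,0,0,0],
    [0,0,0,0,0,0],
    [0,0,0,0,0,0],
    [0,0,0,0,0,0],
    [0,0,0,0,0,0],
    [0,0,0,0,0,0]
  ],
  "fingers": 0.0854
}}

```text
clock: 16.68
eef_pos: [452.8, 361.5, 128.8]
tcp_rot: [3.142, 0.0, 0.001]
contact_force: [1.0, 0.6, 0.8]
opening: 1.003
```

>>> {"name": "arm_command", "arguments": {
  "targets": [
    [0,0,-0.006,0,0,0],
    [0,0,-0.014,0,0,0],
    [0,0,-0.02,0,0,0],
    [0,0,-0.02,0,0,0],
    [0,0,-0.02,0,0,0],
    [0,0,-0.02,0,0,0],
    [0,0,-0.01,0,0,0],
    [0,0,0,0,0,0]
  ]
}}

```text
clock: 17.35
eef_pos: [454.0, 362.4, 241.6]
tcp_rot: [-3.139, -0.004, 0.001]
contact_force: [0.5, 0.7, 0.1]
opening: 0.999
```

```bash
python3 look.py w8; python3 - <<'E'
from h import *
import pickle
f=pickle.load(open("w8.pkl","rb"))
crop(f["image"],190,70,200,180,4,"pics/w8c.png")
E
```

```text
17.4 [453.3 361.8 239.8] [-3.1402e+00 -1.7000e-03  1.0000e-03] [-0.4 -0.4  0.1] 1.002
```

View pics/w8c.png

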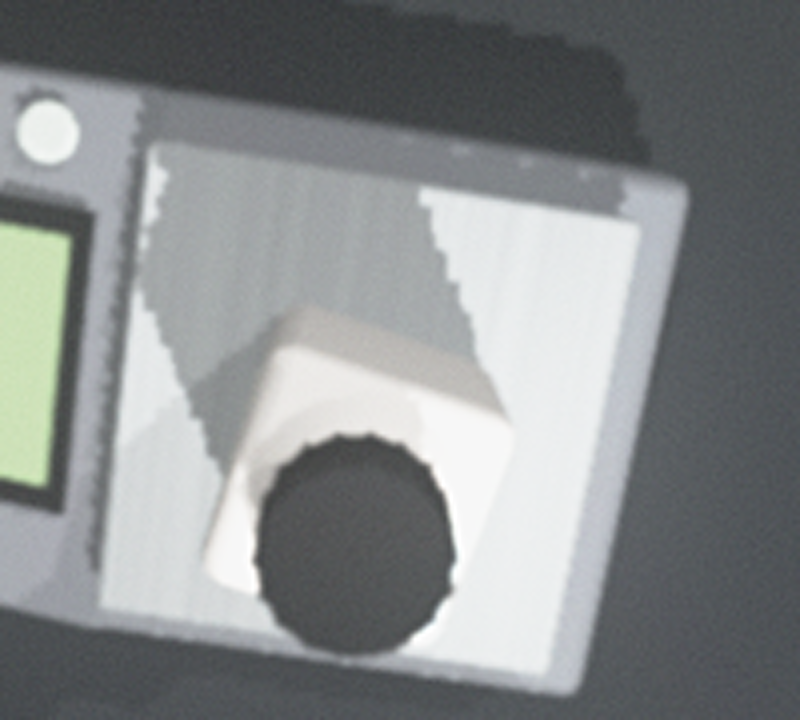

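```bash
python3 - <<'E'
from h import *
import pickle
f=pickle.load(open("w8.pkl","rb"))
o=lambda l:[(190+a/4-.375,70+b/4-.375) for a,b in l]
print(onplane(f,o([(355,555),(355,657)]),154)-[0,0,0])
P=onplane(f,o([(150,142),(640,225),(548,676),(98,605)]),52);print(P.mean(0))
E
```

```text
[[451.38820153 362.52769293 154.        ]
 [451.35422715 342.77583295 154.        ]]
[451.98069476 363.36574576  52.        ]
```

The bottle is within about 1 mm of the pan centre and upright. Next is the jar.

>>> {"name": "arm_command", "arguments": {
  "targets": [
    [0,0.012,0,0,0,0],
    [-0.001,0.022,0,0,0,0],
    [-0.001,0.022,0,0,0,0],
    [-0.001,0.022,0,0,0,0],
    [-0.001,0.022,0,0,0,0],
    [-0.001,0.022,0,0,0,0],
    [-0.001,0.022,0,0,0,0],
    [-0.001,0.022,0,0,0,0],
    [-0.001,0.022,0,0,0,0],
    [-0.001,0.022,0,0,0,0],
    [-0.001,0.022,0,0,0,0],
    [-0.001,0.022,0,0,0,0],
    [-0.001,0.022,0,0,0,0],
    [-0.001,0.022,0,0,0,0],
    [-0.001,0.022,0,0,0,0],
    [0,0.022,0,0,0,0],
    [0,0.022,0,0,0,0]
  ]
}}

```text
clock: 18.82
eef_pos: [437.4, -4.1, 237.3]
tcp_rot: [3.141, 0.003, 0.001]
contact_force: [0.7, 0.9, 0.2]
opening: 1.0
```

>>> {"name": "arm_command", "arguments": {
  "targets": [
    [0,0.022,0,0,0,0],
    [0,0.022,0,0,0,0],
    [0,0.022,0,0,0,0],
    [0,0.022,0,0,0,0],
    [0,0.022,0,0,0,0],
    [0,0.022,0,0,0,0],
    [0,0.022,0,0,0,0],
    [0,0.022,0,0,0,0],
    [0,0.022,0,0,0,0],
    [0,0.022,0.005,0,0,0],
    [0,0.022,0.005,0,0,0],
    [0,0.022,0.005,0,0,0],
    [0,0.022,0.005,0,0,0],
    [0,0.022,0.005,0,0,0],
    [0,0.022,0.005,0,0,0],
    [0,0.022,0.005,0,0,0],
    [0,0.016,0.005,0,0,0],
    [0,0,0,0,0,0],
    [0,0,0,0,0,0]
  ]
}}

```text
clock: 20.4
eef_pos: [438.4, -370.4, 197.5]
tcp_rot: [-3.14, 0.002, -0.0]
contact_force: [-0.5, -0.3, 0.1]
opening: 1.002
```

```bash
python3 look.py w9
```

```text
20.45 [ 438.7 -369.8  198. ] [-3.14e+00  1.50e-03  3.00e-04] [-1.1  0.2  0.3] 1.003
```

View pics/w9.png

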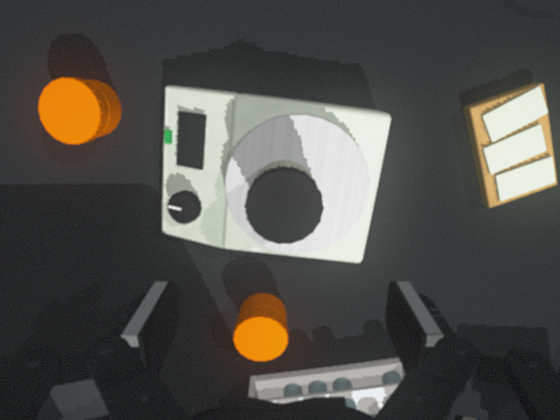

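```bash
python3 - <<'E'
from h import *
import pickle
f=pickle.load(open("w9.pkl","rb"))
crop(f["image"],200,90,200,180,4,"pics/w9c.png")
E
```

View pics/w9c.png

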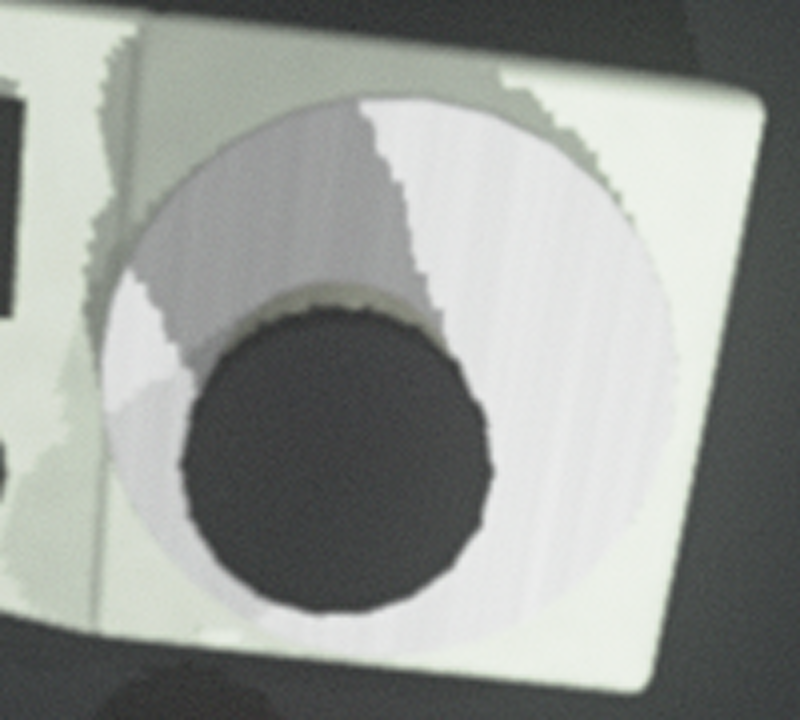

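```bash
python3 - <<'E'
from h import *
import pickle
f=pickle.load(open("w9.pkl","rb"))
o=lambda l:[(200+a/4-.375,90+b/4-.375) for a,b in l]
print(onplane(f,o([(182,462),(492,462),(337,314),(337,612)]),112))
print(onplane(f,o([(101,380),(681,370),(392,94),(385,657)]),62))
E
```

```text
[[ 411.64617875 -367.14566651  112.        ]
 [ 466.78917321 -367.13817363  112.        ]
 [ 439.17805056 -340.40357421  112.        ]
 [ 439.26273586 -396.11033537  112.        ]]
[[ 389.89105641 -364.99202829   62.        ]
 [ 511.64178891 -362.75858521   62.        ]
 [ 450.23359464 -306.56715503   62.        ]
 [ 450.23995392 -428.73810652   62.        ]]
```

>>> {"name": "arm_command", "arguments": {
  "targets": [
    [0.0005,-0.0015,0.01,0,0,0],
    [0,0,0.02,0,0,0],
    [0,0,0.02,0,0,0],
    [0,0,0.02,0,0,0],
    [0,0,0.02,0,0,0],
    [0,0,0.013,0,0,0],
    [0,0,0.008,0,0,0],
    [0,0,0.004,0,0,0],
    [0,0,0.002,0,0,0],
    [0,0,0,0,0,0]
  ]
}}

```text
clock: 21.28
eef_pos: [440.3, -368.8, 82.1]
tcp_rot: [3.141, -0.0, 0.001]
contact_force: [0.3, 0.2, -0.4]
opening: 1.003
```

>>> {"name": "arm_command", "arguments": {
  "targets": [
    [0,0,0,0,0,0],
    [0,0,0,0,0,0],
    [0,0,0,0,0,0],
    [0,0,0,0,0,0],
    [0,0,0,0,0,0],
    [0,0,0,0,0,0],
    [0,0,0,0,0,0],
    [0,0,0,0,0,0]
  ],
  "fingers": 0
}}

```text
clock: 21.95
eef_pos: [440.4, -369.4, 83.1]
tcp_rot: [3.141, -0.001, 0.001]
contact_force: [-1.3, 0.8, 7.1]
opening: 0.625
```

```bash
python3 look.py w10
```

```text
22.0 [ 440.5 -369.4   83.1] [ 3.1407e+00 -1.1000e-03  8.0000e-04] [-0.9  1.2  6.3] 0.633
```

View pics/w10.png

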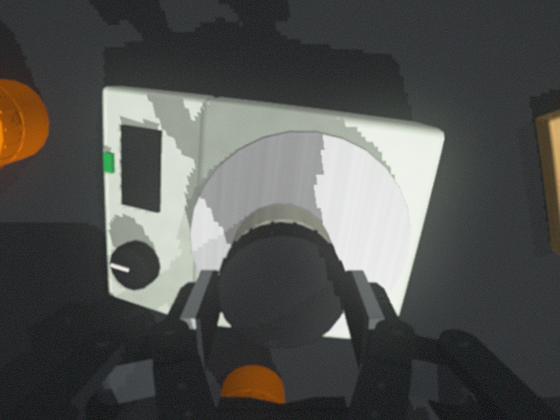

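>>> {"name": "arm_command", "arguments": {
  "targets": [
    [0,0,-0.004,0,0,0],
    [0,0,-0.01,0,0,0],
    [0,0,-0.012,0,0,0],
    [0.001,-0.008,-0.004,0,0,0],
    [0.0015,-0.016,0,0,0,0],
    [0.0015,-0.018,0,0,0,0],
    [0.0015,-0.018,0,0,0,0],
    [0.0015,-0.018,0,0,0,0],
    [0.0015,-0.018,0,0,0,0],
    [0.0015,-0.018,0,0,0,0],
    [0.0015,-0.018,0,0,0,0],
    [0.0015,-0.018,0,0,0,0],
    [0.0015,-0.018,0,0,0,0],
    [0.0015,-0.018,0,0,0,0],
    [0.0015,-0.018,0,0,0,0],
    [0.0015,-0.016,0,0,0,0],
    [0.0015,-0.008,0,0,0,0],
    [0.0015,-0.005,0,0,0,0],
    [0,0,0,0,0,0],
    [0,0,0,0,0,0]
  ]
}}

```text
clock: 23.67
eef_pos: [461.9, -136.0, 111.9]
tcp_rot: [3.141, -0.0, 0.002]
contact_force: [-0.1, -0.1, -2.2]
opening: 0.628
```

```bash
python3 look.py w11
```

```text
23.7167 [ 461.8 -136.3  111.9] [ 3.1414e+00 -1.0000e-04  1.1000e-03] [ 0.4  0.2 -1.4] 0.629
```

View pics/w11.png

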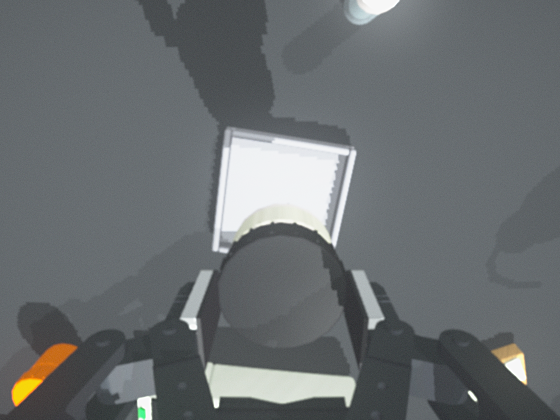

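>>> {"name": "arm_command", "arguments": {
  "targets": [
    [0,0,0.006,0,0,0],
    [0,0,0.014,0,0,0],
    [0,0,0.018,0,0,0],
    [0,0,0.018,0,0,0],
    [0,0,0.013,0,0,0],
    [0,0,0.008,0,0,0],
    [0,0,0.004,0,0,0],
    [0,0,0.002,0,0,0],
    [0,0,0.001,0,0,0],
    [0,0,0,0,0,0],
    [0,0,0,0,0,0]
  ]
}}

```text
clock: 24.63
eef_pos: [462.3, -136.2, 28.4]
tcp_rot: [3.141, -0.001, 0.001]
contact_force: [-0.5, -0.6, -1.9]
opening: 0.627
```

>>> {"name": "arm_command", "arguments": {
  "targets": [
    [0,0,0.0005,0,0,0],
    [0,0,0.0005,0,0,0],
    [0,0,0.0005,0,0,0],
    [0,0,0,0,0,0]
  ]
}}

```text
clock: 24.97
eef_pos: [461.9, -136.0, 26.5]
tcp_rot: [3.142, -0.0, 0.001]
contact_force: [0.3, -0.5, -1.4]
opening: 0.628
```

>>> {"name": "arm_command", "arguments": {
  "targets": [
    [0,0,0.0005,0,0,0],
    [0,0,0.0003,0,0,0],
    [0,0,0,0,0,0]
  ]
}}

```text
clock: 25.22
eef_pos: [461.9, -136.0, 26.1]
tcp_rot: [-3.142, -0.0, 0.001]
contact_force: [-3.2, 1.4, 7.5]
opening: 0.622
```

Touching the tray floor. Releasing the jar.

>>> {"name": "arm_command", "arguments": {
  "targets": [
    [0,0,0,0,0,0],
    [0,0,0,0,0,0],
    [0,0,0,0,0,0],
    [0,0,0,0,0,0],
    [0,0,0,0,0,0],
    [0,0,0,0,0,0]
  ],
  "fingers": 0.0854
}}

```text
clock: 25.72
eef_pos: [461.8, -136.0, 25.5]
tcp_rot: [-3.142, 0.0, 0.001]
contact_force: [-0.0, 0.9, 1.1]
opening: 1.001
```

>>> {"name": "arm_command", "arguments": {
  "targets": [
    [0,0,-0.006,0,0,0],
    [0,0,-0.014,0,0,0],
    [0,0,-0.02,0,0,0],
    [0,0,-0.024,0,0,0],
    [0,0,-0.024,0,0,0],
    [0,0,-0.024,0,0,0],
    [0,0,-0.024,0,0,0],
    [0,0,-0.024,0,0,0],
    [0,0,-0.018,0,0,0],
    [0,0,-0.01,0,0,0],
    [0,0,0,0,0,0]
  ]
}}

```text
clock: 26.63
eef_pos: [463.0, -136.4, 215.9]
tcp_rot: [3.14, -0.004, 0.001]
contact_force: [0.3, -0.6, 0.5]
opening: 0.998
```

```bash
python3 look.py w12; python3 - <<'E'
from h import *
import pickle
f=pickle.load(open("w12.pkl","rb"))
crop(f["image"],210,90,160,150,5,"pics/w12c.png")
E
```

```text
26.6833 [ 462.2 -136.1  214.3] [ 3.141e+00 -1.800e-03  1.000e-03] [-0.5 -0.1 -0.6] 0.994
```

View pics/w12c.png

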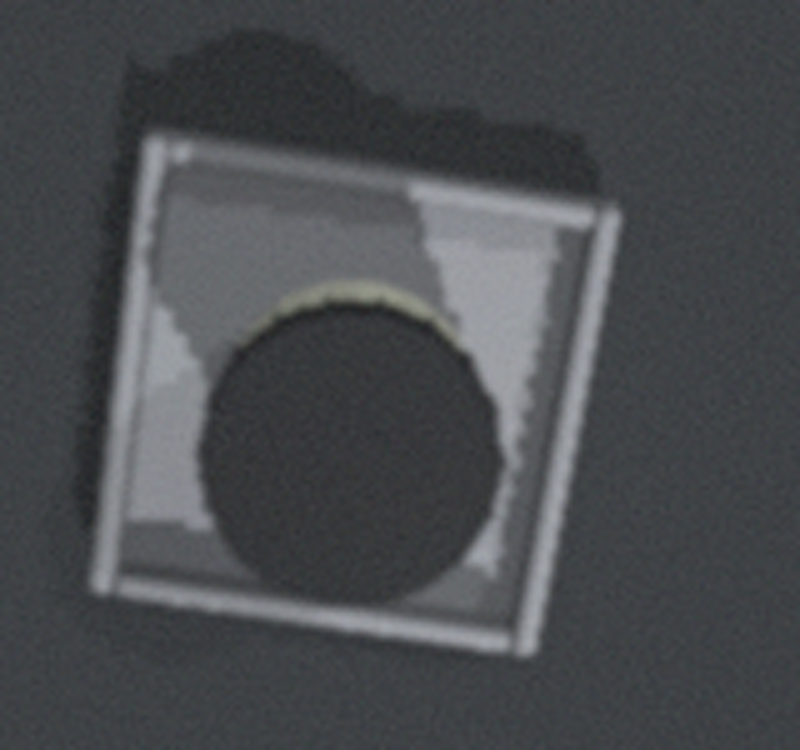

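```bash
python3 - <<'E'
from h import *
import pickle
f=pickle.load(open("w12.pkl","rb"))
o=lambda l:[(210+a/5-.4,90+b/5-.4) for a,b in l]
print(onplane(f,o([(351,456)]),55), onplane(f,o([(148,133),(622,210),(532,655),(92,590)]),17).mean(0))
E
```

```text
[[ 461.47719183 -134.541124     55.        ]] [ 460.96904256 -133.56458348   17.        ]
```

>>> {"name": "arm_command", "arguments": {
  "targets": [
    [0.004,-0.01,0,0,0,0],
    [0.008,-0.02,0,0,0,0],
    [0.008,-0.02,0,0,0,0],
    [0.008,-0.02,0,0,0,0],
    [0.008,-0.02,0,0,0,0],
    [0.008,-0.02,0,0,0,0],
    [0.008,-0.02,0,0,0,0],
    [0.008,-0.02,0,0,0,0],
    [0.008,-0.02,0,0,0,0],
    [0.008,-0.02,0,0,0,0],
    [0.008,-0.02,0,0,0,0],
    [0.008,-0.02,0,0,0,0],
    [0.008,-0.02,0,0,0,0],
    [0.004,-0.012,0,0,0,0],
    [0,0,0,0,0,0],
    [0,0,0,0,0,0]
  ]
}}

```text
clock: 28.02
eef_pos: [564.7, 126.6, 212.3]
tcp_rot: [3.141, 0.002, 0.002]
contact_force: [-0.1, -0.7, 0.2]
opening: 1.0
```

```bash
python3 look.py w13; python3 - <<'E'
from h import *
import pickle
f=pickle.load(open("w13.pkl","rb"))
crop(f["image"],200,80,170,160,4,"pics/w13c.png")
E
```

```text
28.0667 [564.7 125.9 212.6] [3.1408e+00 2.0000e-03 1.7000e-03] [-0.4  0.1  1.5] 1.0
```

View pics/w13c.png

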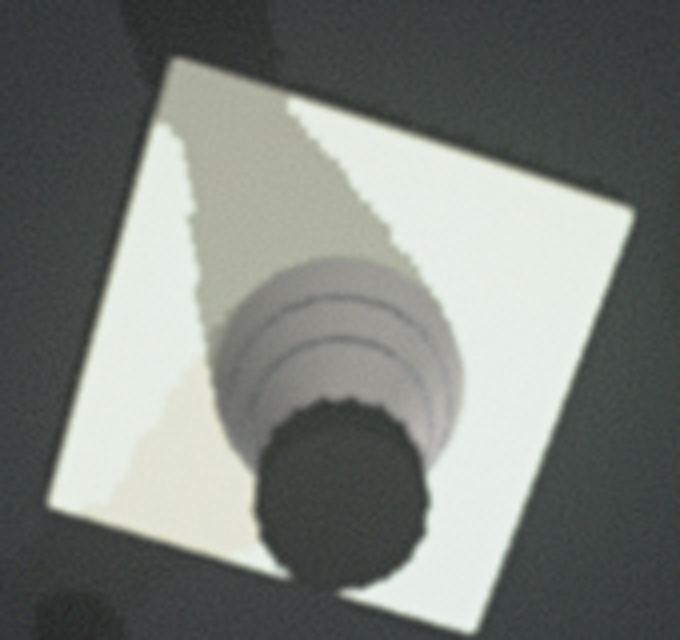

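```bash
python3 - <<'E'
from h import *
import pickle
f=pickle.load(open("w13.pkl","rb"))
print(onplane(f,[(200+342/4-.4,80+503/4-.4)],114))
E
```

```text
[[566.57886387 125.24873938 114.        ]]
```

>>> {"name": "arm_command", "arguments": {
  "targets": [
    [0.001,0,0.01,0,0,0],
    [0.001,0.0005,0.02,0,0,0],
    [0,0,0.02,0,0,0],
    [0,0,0.02,0,0,0],
    [0,0,0.02,0,0,0],
    [0,0,0.018,0,0,0],
    [0,0,0.01,0,0,0],
    [0,0,0.006,0,0,0],
    [0,0,0.003,0,0,0],
    [0,0,0,0,0,0]
  ]
}}

```text
clock: 28.9
eef_pos: [567.5, 125.3, 86.4]
tcp_rot: [3.141, 0.0, 0.001]
contact_force: [-0.8, -0.2, 0.2]
opening: 0.999
```

>>> {"name": "arm_command", "arguments": {
  "targets": [
    [0,0,0,0,0,0],
    [0,0,0,0,0,0],
    [0,0,0,0,0,0],
    [0,0,0,0,0,0],
    [0,0,0,0,0,0],
    [0,0,0,0,0,0],
    [0,0,0,0,0,0],
    [0,0,0,0,0,0],
    [0,0,0,0,0,0],
    [0,0,0,0,0,0],
    [0,0,0,0,0,0]
  ],
  "fingers": 0
}}

```text
clock: 29.82
eef_pos: [567.8, 125.7, 87.4]
tcp_rot: [-3.141, -0.001, 0.001]
contact_force: [-1.5, -0.1, 5.4]
opening: 0.358
```

```bash
python3 look.py w14
```

```text
29.8667 [567.8 125.8  87.4] [-3.1414e+00 -8.0000e-04  1.1000e-03] [-2.   0.   5.7] 0.356
```

View pics/w14.png

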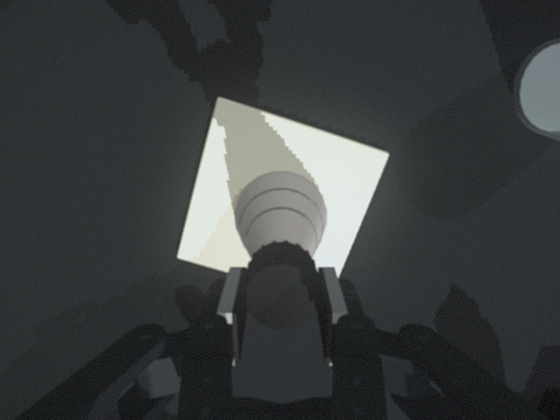

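>>> {"name": "arm_command", "arguments": {
  "targets": [
    [0,0,-0.004,0,0,0],
    [0,0,-0.01,0,0,0],
    [0,0,-0.018,0,0,0],
    [0,0,-0.02,0,0,0],
    [0,0,-0.02,0,0,0],
    [0,0,-0.02,0,0,0],
    [-0.0025,0.0103,-0.012,0,0,0],
    [-0.0047,0.0197,0,0,0,0],
    [-0.0047,0.0197,0,0,0,0],
    [-0.0047,0.0197,0,0,0,0],
    [-0.0047,0.0197,0,0,0,0],
    [-0.0047,0.0197,0,0,0,0],
    [-0.0047,0.0197,0,0,0,0],
    [-0.0047,0.0197,0,0,0,0],
    [-0.0047,0.0197,0,0,0,0],
    [-0.0047,0.0197,0,0,0,0],
    [-0.0047,0.0197,0,0,0,0],
    [-0.0047,0.0197,0,0,0,0],
    [-0.0047,0.0197,0,0,0,0]
  ]
}}

```text
clock: 31.45
eef_pos: [507.9, -122.6, 190.8]
tcp_rot: [3.141, 0.0, 0.001]
contact_force: [0.3, 0.1, -2.7]
opening: 0.354
```

>>> {"name": "arm_command", "arguments": {
  "targets": [
    [-0.0047,0.0197,0,0,0,0],
    [-0.0047,0.0197,0,0,0,0],
    [-0.0047,0.0197,0,0,0,0],
    [-0.0047,0.0197,0,0,0,0],
    [-0.0047,0.0197,0,0,0,0],
    [-0.0047,0.0197,0,0,0,0],
    [-0.0047,0.0197,0,0,0,0],
    [-0.0047,0.0197,0,0,0,0],
    [-0.0047,0.0197,0,0,0,0],
    [-0.0047,0.0197,0,0,0,0],
    [-0.0047,0.0197,0,0,0,0],
    [-0.0047,0.0197,0,0,0,0],
    [-0.0025,0.0103,0,0,0,0],
    [0,0,0,0,0,0],
    [0,0,0,0,0,0]
  ]
}}

```text
clock: 32.7
eef_pos: [449.7, -367.9, 190.5]
tcp_rot: [-3.141, 0.0, -0.0]
contact_force: [-0.8, 0.7, -2.1]
opening: 0.359
```

```bash
python3 look.py w15
```

```text
32.75 [ 449.9 -367.3  190.5] [-3.1408e+00  4.0000e-04  4.0000e-04] [-0.3  0.3 -1.8] 0.355
```

View pics/w15.png

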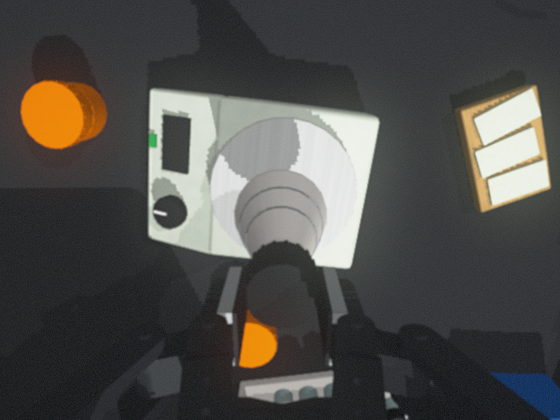

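Position is good. Next I lower by 47 mm in total, ending in small steps.

>>> {"name": "arm_command", "arguments": {
  "targets": [
    [0.0003,0,0.006,0,0,0],
    [0,0,0.012,0,0,0],
    [0,0,0.012,0,0,0],
    [0,0,0.008,0,0,0],
    [0,0,0.004,0,0,0],
    [0,0,0.002,0,0,0],
    [0,0,0.001,0,0,0],
    [0,0,0,0,0,0],
    [0,0,0,0,0,0]
  ]
}}

```text
clock: 33.5
eef_pos: [450.8, -368.2, 145.9]
tcp_rot: [3.141, -0.0, 0.001]
contact_force: [0.3, 0.2, -2.4]
opening: 0.359
```

>>> {"name": "arm_command", "arguments": {
  "targets": [
    [0,0,0.0005,0,0,0],
    [0,0,0.0005,0,0,0],
    [0,0,0.0005,0,0,0],
    [0,0,0,0,0,0]
  ]
}}

```text
clock: 33.83
eef_pos: [450.6, -367.9, 144.2]
tcp_rot: [3.142, -0.0, 0.001]
contact_force: [0.3, 0.1, -2.7]
opening: 0.36
```

>>> {"name": "arm_command", "arguments": {
  "targets": [
    [0,0,0.0005,0,0,0],
    [0,0,0.0003,0,0,0],
    [0,0,0,0,0,0]
  ]
}}

```text
clock: 34.08
eef_pos: [450.6, -368.1, 143.5]
tcp_rot: [3.141, -0.0, 0.001]
contact_force: [-0.4, -0.2, 0.9]
opening: 0.358
```

>>> {"name": "arm_command", "arguments": {
  "targets": [
    [0,0,0.0002,0,0,0],
    [0,0,0,0,0,0],
    [0,0,0,0,0,0],
    [0,0,0,0,0,0],
    [0,0,0,0,0,0],
    [0,0,0,0,0,0],
    [0,0,0,0,0,0],
    [0,0,0,0,0,0]
  ],
  "fingers": 0.0854
}}

```text
clock: 34.75
eef_pos: [450.6, -367.9, 143.1]
tcp_rot: [3.142, -0.0, 0.001]
contact_force: [-0.6, 0.1, -0.9]
opening: 0.999
```

>>> {"name": "arm_command", "arguments": {
  "targets": [
    [0,0,-0.006,0,0,0],
    [0,0,-0.014,0,0,0],
    [0,0,-0.02,0,0,0],
    [0,0,-0.02,0,0,0],
    [0,0,-0.02,0,0,0],
    [0,0,-0.02,0,0,0],
    [0,0,-0.01,0,0,0],
    [0,0,0,0,0,0],
    [0,0,0,0,0,0],
    [0,0,0,0,0,0]
  ]
}}

```text
clock: 35.58
eef_pos: [450.0, -367.5, 251.9]
tcp_rot: [-3.141, 0.001, 0.001]
contact_force: [0.2, -0.2, -0.7]
opening: 1.0
```

```bash
python3 look.py w16; python3 - <<'E'
from h import *
from rig import r
import pickle
f=pickle.load(open("w16.pkl","rb"))
crop(f["image"],190,70,200,180,4,"pics/w16c.png")
cv2.imwrite("pics/s16.png",r.grab_frame("side")["image"])
E
```

```text
35.6333 [ 449.9 -367.4  251.7] [-3.1402e+00  1.7000e-03  1.0000e-03] [ 0.4 -0.2 -0.2] 0.999
```

View pics/w16c.png

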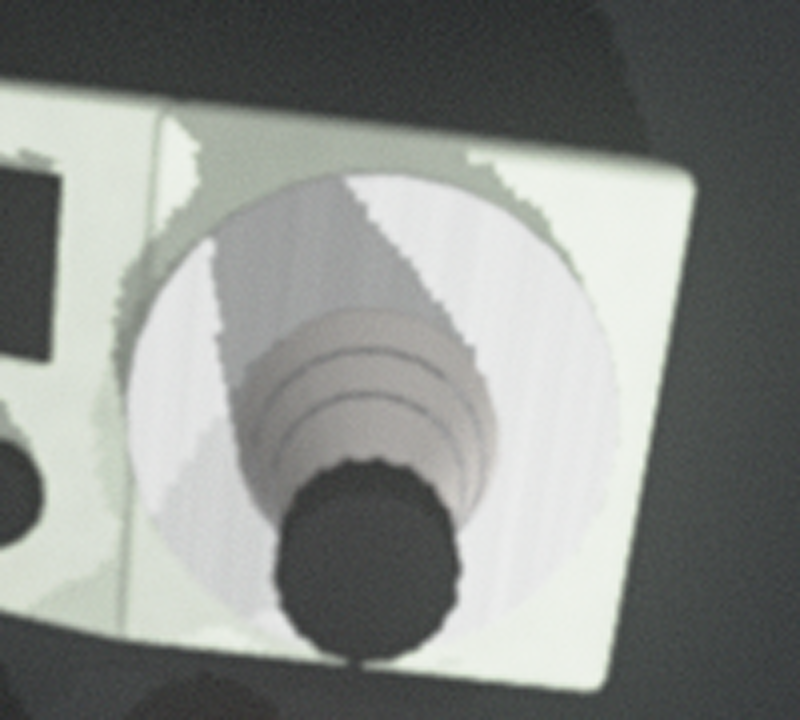

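View pics/s16.png

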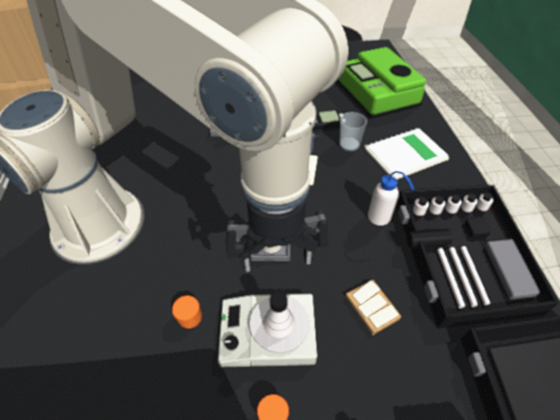

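```bash
python3 - <<'E'
from h import *
from rig import r
import pickle
f=pickle.load(open("w16.pkl","rb"))
o=lambda l:[(190+a/4-.375,70+b/4-.375) for a,b in l]
print("cap",onplane(f,o([(367,567)]),170)); print("plate L,R,top",onplane(f,o([(126,410),(622,410),(378,172)]),62))
cv2.imwrite("pics/t17.png",r.grab_frame("top")["image"]); s=r.sense(); print(s["clock"],s["contact_force"])
E
```

```text
cap [[ 449.1768728  -367.81823449  170.        ]]
plate L,R,top [[ 389.87422485 -363.74186338   62.        ]
 [ 511.57934291 -363.57049449   62.        ]
 [ 451.5281523  -306.85868608   62.        ]]
35.7333 [-0.19920909  0.4907909  -0.22567146]
```

View pics/t17.png

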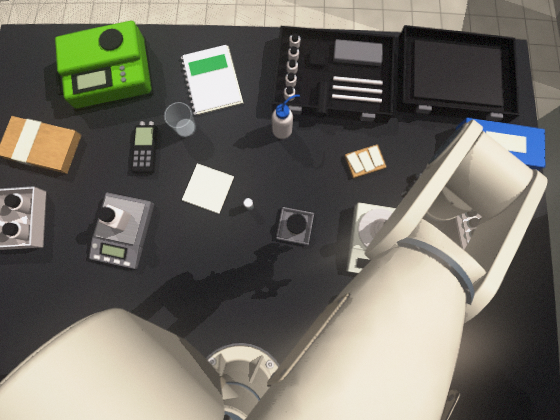

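The flask is about 1–2 mm from the plate centre. The bottle is on the balance, the jar is in the tray, and the wash bottle (282,120), vial (248,203) and meter (143,147) appear unmoved. Handing in.

```bash
python3 - <<'E'
from rig import r
print(r.sense()["opening"]); print(r.sign_off())
E
```

```text
1.0009292896557158
the job is handed in; nothing more can be done
None
```

All three samples are in their new places, and I handed the job in at about 36 s of the 115 s allowed. I parked the flask on the tile, moved the bottle to the balance and the jar to the tray, then put the flask on the stirrer. The sign-off gives no verdict, so the figures below are my own checks.

| Sample | Place | Offset from the middle (wrist camera) | Limit |
|---|---|---|---|
| Bottle | balance pan | about 1 mm | 15 mm |
| Jar | tray floor | about 1 mm | 21 mm |
| Flask | stirrer plate | about 1–2 mm | 15 mm |

- **Set-down:** I lowered each sample in steps of 0.5 mm or less until the force reading showed contact at the expected height, then released it. All three look upright in the pictures.
- **Robot:** it ended with the gripper open, about 80 mm above the flask and touching nothing.
- **Bystanders:** the wash bottle, vial and meter sit at the same pixels in the last top view as in the first. The arm did not go near the orange look-alikes, but it hid them in that last top picture. The side view a moment earlier shows them in place.
- **Disagreement:** the fixed cameras and the wrist camera differed by about 1–7 mm in y. I took values between them, or the wrist camera's where they nearly agreed. The offsets above come from the wrist camera alone, so the true ones could be a few millimetres larger, still well inside the limits.

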